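Pack a two-layer toiletries gift box on the shop counter

TASK

Finish packing the green gift box. Take the blue bottle from the sloping display stand and lay it flat in the free bottom cavity beside the green bottle that is already packed, then fit the green divider tray with the wooden handle level on the foam above the bottles (either way round), and last put the copper soap tin flat in the tray's empty pocket. Set each thing down before letting go of it, do not drop it, and leave the green bottle and the other goods on the counter where they are.

Things in the scene. Friction and masses are not known exactly. Their poses are not given: they have to be found in the camera images.
- box: Open green gift box base, fixed, 182 (x) x 218 (y) x 72 high, walls and floor 5, origin at the centre of its underside. White foam blocks, tops 47 high, fill only its two x ends (48 long each) and form two cavities along x, 56 wide, 172 long, at y = +45 (free) and y = -45 (green bottle). The middle 76 of its length has no foam: room for fingers down to the floor.
- free_cavity (a point): Centre of the floor of the free bottom cavity, 5 above the counter, axes as the box (x along the cavity). A bottle lying in it has its middle 18 above this point, cap at either end. From cavity edge it is 31 to the box wall on one side and 34 to the other cavity.
- ledge (a point): Centre of the box at the height of the foam tops, 47 above the counter, axes as the box, z up. The fitted divider's underside lies here. The box rim is 25 higher; inside the walls there is 172 (x) x 208 (y).
- stand: White bent-sheet display stand, fixed, 200 wide (y), 155 deep, 115 high, origin at the centre of its underside. Its slope rises toward its +x at 35 degrees from level, a low lip at the -x foot. Two bottles lie on it at y = +50 and -50, bases on the lip (which stands 16 above the slope), caps uphill; guide rails 10 high flank only the lowest 40 of each.
- bottle: The blue flat bottle to be packed (black cap, white band), same frame as bottle_mid.
- bottle_mid (a point): Middle of the blue bottle: 158 long along x (cap at +x), 48 wide along y, 36 thick along z, about 220 g. Full-width body from x = -79 to +43, then shoulder and a cap 28 across. On the stand its x points up the slope and its z square to the slope, leaning 35 degrees; the slope is 18 below this point along its z. May be on either side of the stand.
- divider: The divider tray, same frame as underside.
- underside (a point): Centre of the divider tray's underside, axes of the tray, z up; flat on the counter at the start. Green plate 164 (x) x 200 (y) x 5, about 260 g. A wooden handle wall stands along x across its middle: 110 long, 14 thick, top 50 above the underside. A comb is strapped on the -y side, up to 13 high, from y = -40 out. Fits the box either way round, 4 to spare on each side.
- handle (a point): Middle of the handle wall's length and thickness, 35 above the tray's underside; grip it here across its 14 mm thickness (tray's y). Beside it the plate is bare out to y = -40 and, within x = +-33, to y = +94.
- pocket (a point): Centre of the floor of the empty pocket on the tray's +y side, 5 above the tray's underside, axes as the tray. The pocket is 66 (x) x 86 (y), bounded by the handle wall, an end strip and corner strips 10 high; the x sides have 46 mm finger gaps in the middle. The tin resting in it has its middle 19 above this point.
- tin: The copper soap tin, same frame as tin_mid.
- tin_mid (a point): Middle of the copper soap tin, 58 (x) x 78 (y) x 38 high, about 140 g, pale label on top; stands flat on the counter; its place may be swapped with the jar's. It goes into the pocket with its long side (y) along the tray's y, either way round; grip it across its 58 mm side.
- packed_mid (a point): Middle of the green bottle already lying in the other cavity (same size as the blue one). Leave it there.
- other_mid (a point): Middle of the orange bottle on the stand beside the blue one (same size, same pose). Bystander.
- jar: White cream jar with blue lid, 62 across, 48 high, origin at its middle. Bystander.
- eggs: Pulp carton with six brown eggs, 155 x 110 x 65 high, origin under its centre. Bystander.
Things that resemble listed ones, but are neither listed nor needed, are in the scene too. Of the things that look like the bottle, the middle-sized one is meant.

How it is judged:
On the way, in this order (a step that is already met when the one before it is completed fails the run):
1. the blue bottle, still in the fingers, is laid flat in the free bottom cavity (contact force between the fingers and bottle above 0.3 N and x of bottle_mid in the frame of free_cavity between -0.011 and 0.011 m and y of bottle_mid in the frame of free_cavity between -0.008 and 0.008 m and z of bottle_mid in the frame of free_cavity between 0.01 and 0.026 m and angle between the x axis of bottle_mid and the x axis of free_cavity, either way round below 0.15 rad), for 0.1 s.
2. with both bottles down, the divider tray, still touched by the fingers, is lowered level onto the foam (contact force between the fingers and divider above 0.3 N and x of underside in the frame of ledge between -0.008 and 0.008 m and y of underside in the frame of ledge between -0.008 and 0.008 m and z of underside in the frame of ledge between -0.004 and 0.008 m and angle between underside's own z axis and vertical below 0.07 rad and angle between the x axis of underside and the x axis of ledge, either way round below 0.1 rad and x of bottle_mid in the frame of free_cavity between -0.011 and 0.011 m and y of bottle_mid in the frame of free_cavity between -0.008 and 0.008 m and z of bottle_mid in the frame of free_cavity between 0.01 and 0.023 m and angle between the x axis of bottle_mid and the x axis of free_cavity, either way round below 0.15 rad and y of packed_mid in the frame of free_cavity between -0.099 and -0.081 m and z of packed_mid in the frame of free_cavity between 0.01 and 0.023 m), for 0.1 s.
3. with the divider fitted, the tin, still in the fingers, is set down flat in the tray's pocket (contact force between the fingers and tin above 0.3 N and x of tin_mid in the frame of pocket between -0.008 and 0.008 m and y of tin_mid in the frame of pocket between -0.008 and 0.008 m and z of tin_mid in the frame of pocket between 0.014 and 0.026 m and angle between the y axis of tin_mid and the y axis of pocket, either way round below 0.15 rad and x of underside in the frame of ledge between -0.008 and 0.008 m and y of underside in the frame of ledge between -0.008 and 0.008 m and z of underside in the frame of ledge between -0.004 and 0.004 m and angle between underside's own z axis and vertical below 0.05 rad and angle between the x axis of underside and the x axis of ledge, either way round below 0.1 rad), for 0.1 s.
At the end, for the whole second after the job is handed in: Both bottles flat in their cavities (11 mm along, 8 mm across, 9 degrees, under 5 mm high), divider square, level (2.3 degrees) and within 4 mm of resting on the foam, tin flat in the pocket (8 mm, under 3.5 mm high), all released (x of bottle_mid in the frame of free_cavity between -0.011 and 0.011 m and y of bottle_mid in the frame of free_cavity between -0.008 and 0.008 m and z of bottle_mid in the frame of free_cavity between 0.01 and 0.023 m and angle between the x axis of bottle_mid and the x axis of free_cavity, either way round below 0.15 rad and y of packed_mid in the frame of free_cavity between -0.099 and -0.081 m and z of packed_mid in the frame of free_cavity between 0.01 and 0.023 m and x of underside in the frame of ledge between -0.008 and 0.008 m and y of underside in the frame of ledge between -0.008 and 0.008 m and z of underside in the frame of ledge between -0.004 and 0.004 m and angle between underside's own z axis and vertical below 0.04 rad and angle between the x axis of underside and the x axis of ledge, either way round below 0.1 rad and x of tin_mid in the frame of pocket between -0.008 and 0.008 m and y of tin_mid in the frame of pocket between -0.008 and 0.008 m and z of tin_mid in the frame of pocket between 0.014 and 0.0225 m and angle between the y axis of tin_mid and the y axis of pocket, either way round below 0.15 rad and contact force between the fingers and anything else below 0.3 N); the robot touches nothing.
It fails at once if the packed green bottle is moved out of its place (25 mm) (distance of packed_mid from where it was at the start of the episode above 0.025 m).
It fails at once if the orange bottle on the stand is moved (25 mm) (distance of other_mid from where it was at the start of the episode above 0.025 m).
It fails at once if the cream jar is moved (25 mm) (distance of jar from where it was at the start of the episode above 0.025 m).
It fails at once if the egg carton is moved (20 mm) (distance of eggs from where it was at the start of the episode above 0.02 m).
It also fails if it takes over 69 s, if anything falls off the work surface, if the arm or the gripper's body presses on something with over 40 N, if the wrist force passes 120 N, or if a joint passes its speed limit or range.

ROBOT

A 7-joint arm with a two-finger parallel gripper is mounted at the origin on the work surface. World frame = base frame: x ahead of the robot, y to its left, z up, the work surface at z = 0. Lengths are in m, angles in rad, forces in N, time in s.
With the tool pointing down it reaches from about 0.4 to 0.85 m from the base axis. Payload 4.5 kg.
Tool frame: the origin (TCP) lies on the centre line of the jaws, within the pads' length; the fingertips stand 8 mm ahead of it and the grasp point (between the pads) lies 11 mm behind it; z points along the fingers, x is the direction in which the jaws open and shut, and the axes are right-handed (so a half turn about z gives the same grasp; the last joint's range is limited). The gripper opens to 88 mm and grips with 3 to 60 N. Pads are 18 mm wide; open, the fingers measure 123 mm over their backs; the gripper's body (75 mm by 187 mm) begins 45 mm behind the grasp point.
Start: joints at [-1.109, 0.689, -0.195, 1.565, 0.157, 0.902, -0.215], TCP at [0.259, 0.569, 0.247] pointing down, gripper open.
Joint ranges: [-3.01, 3.01], [-0.46, 2.08], [-1.47, 1.51], [0.13, 2.56], [-1, 4.14], [0.04, 2.09], [-2.66, 2.66]. Speed limits (rad/s): [2.57, 2.57, 3.14, 3.14, 3.14, 3.14, 3.14].

INTERFACE

Orientations are given as a unit quaternion [x, y, z, w].
In Python, from plant import r gives the robot as it stands.
- The arm moves only by the shell command python3 -m pendant 'ROWS' [FORCE]. ROWS is JSON, a list of rows, each a list of 3 entries, a list of its own where there are three numbers: the turn, a rotation vector about the tool's x, y, z in rad, then the shift along the tool's x, y, z in m, then the opening, from 0 (shut) to 1 (fully open). In form: [[[wx, wy, wz], [tx, ty, tz], claw], ...]. A call has 1 to 10 rows; each row is the pose to reach, as a shift and turn from the pose commanded when the call began, along the tool's axes at that moment; what a row does not reach only later rows make up. A row lasts 1/10 s, in which the tool goes at most 50 mm and 8.59 degrees, less where a joint would pass 70% of its speed; a pose out of reach is approached as far as the arm can. A call with a gripper value outside its range is refused whole. The fingers move at their own pace and stop on an object; FORCE is the grip in N (left out, the last holds). Time passes only in rows, so rows that repeat a pose let the fingers close. It gives the time, the measured TCP pose, the force and the opening at its end, in the units of the state.
- r.get_state(): the state, without advancing time (a new reading comes with each control period).
- r.snapshot(name): name is "scene" or "top" or "wrist"; returns a dict with "image" (480x640x3 uint8, red, green, blue), "mtx" (3x3 intrinsics, pixels), "dist" ([k1, k2, p1, p2, k3] as OpenCV has them; the pictures are not rectified), "R" (3x3) and "t" (3): a world point X has camera coordinates R X + t; the wrist camera has in their place "T_tool_cam" (4x4, takes a point from camera to tool coordinates, whose origin is the TCP and whose axes are the tool frame's). Camera axes: x right, y down, z forward; pixel columns grow to the right and rows downward; lengths in m; the calibration is good to about 2 mm. A picture is of the moment at which its call begins: read the wrist's pose just before it. There is no depth.
- r.finish_job(): hands the job in, once; it reports no verdict.
The state is a dict: "clock": time; "q": joint angles; "qd": joint speeds; "joint_torque": joint torques, N m; "tool_pos": TCP position; "eef_rot": TCP orientation; "contact_force": force on the tool from outside, world axes, zero at the start; "moment": the same for the moment, N m; "opening": opening from 0.0 (shut) to 1.0 (fully open).
Only numpy, scipy, OpenCV 4.12 (cv2) and the standard library are available. Lean on these libraries where they do the work, as an engineer would, in place of code of your own. Each camera call takes 0.05 s, during which the arm holds its last target. There are 200 camera calls.

## Working session

There is one attempt and no reset: what is moved stays moved. The work goes in short steps, Python scripts to look and compute and a shell command to move; the robot and the scene stay as the last step left them, time stands still between calls to the robot, and variables do not carry over. Pictures are saved under pics/ and viewed, about 8 in all and at most 12, crops included, and the job is handed in when it is done.

```bash
mkdir -p pics; ls; python3 - <<'E'
from plant import r
import cv2,numpy as np,pickle
print(r.get_state())
for n in("scene","top"):
    s=r.snapshot(n); pickle.dump(s,open(n+".pkl","wb")); cv2.imwrite(f"pics/{n}0.png",s["image"][:,:,::-1])
    print(n,s["mtx"].tolist(),s["dist"],s["R"].tolist(),s["t"])
E
```

```text
pics
{'clock': 0.0, 'q': array([-1.10919452,  0.68998311, -0.19449652,  1.56636165,  0.15729468,
        0.90247601, -0.21508208]), 'qd': array([-0.00121452,  0.00012875,  0.00010228, -0.00107903,  0.00192143,
       -0.00036086,  0.00017274]), 'joint_torque': array([-7.66013250e-05, -5.27567697e+01, -1.26650132e+00, -1.53436553e+01,
       -5.24637464e-02,  6.34870099e-03,  1.75250370e-04]), 'tool_pos': array([0.25908777, 0.56808547, 0.24590542]), 'eef_rot': array([ 8.41067987e-01,  5.40928643e-01, -7.33498006e-04,  5.53845303e-04]), 'contact_force': array([-0.16959943,  0.29641518,  0.93450353]), 'moment': array([ 0.03820972,  0.00956375, -0.01571978]), 'opening': 1.001418099912404}
scene [[492.00676027676616, 0.0, 320.14533119131835], [0.0, 492.00676027676616, 239.6061025250855], [0.0, 0.0, 1.0]] [-0.10014408  0.          0.          0.          0.        ] [[0.0391358237082728, 0.9990170250801101, 0.020817562363570765], [0.5946502782464889, -0.006542116219483801, -0.8039578641301695], [-0.8030314028006924, 0.04384272249138888, -0.5943217830439119]] [-0.05425983 -0.27383395  1.46062166]
top [[509.2006885263503, 0.0, 310.1893480517095], [0.0, 509.2006885263503, 234.72103560865764], [0.0, 0.0, 1.0]] [-0.07861433  0.          0.          0.          0.        ] [[0.024332615003445184, -0.9995919977744798, 0.01495867080718975], [-0.9883194721698871, -0.026304559615013174, -0.15010893069133416], [0.15044116716155073, -0.01113140281743381, -0.9885562943476646]] [-0.01750124  0.56095072  1.12820918]
```

View pics/top0.png

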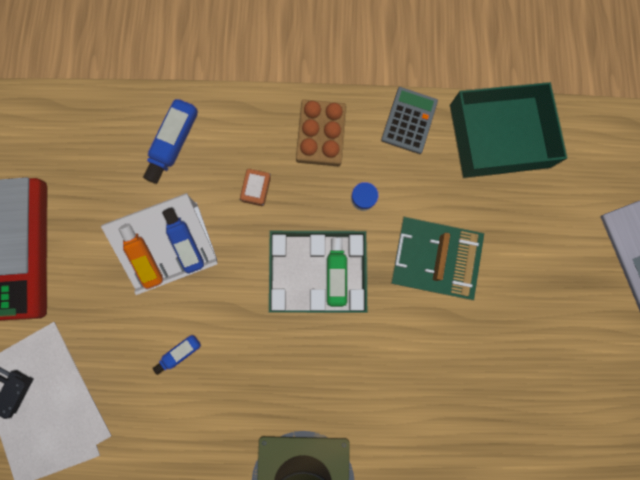

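View pics/scene0.png

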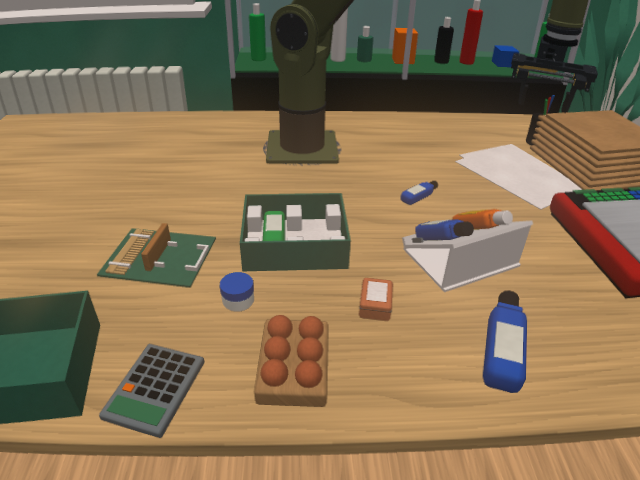

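Three things look like the bottle: a large blue one lying on the counter at top (170,140), one on the stand at (182,240), and a small one at (177,355). The one on the stand is middle-sized and lies beside the orange bottle, so it is the one meant. There is one handled tray (438,258), and the tin at (255,187) is next to the jar (365,195). I'll confirm this in an enlarged crop.

```bash
cat > h.py <<'E'
import numpy as np,cv2,pickle
from scipy.spatial.transform import Rotation as Ro
from plant import r
def cam(s,st=None):
    if "R" in s: return np.array(s["R"]),np.array(s["t"])
    T=np.eye(4);T[:3,:3]=Ro.from_quat(st["eef_rot"]).as_matrix();T[:3,3]=st["tool_pos"]
    C=np.linalg.inv(T@np.array(s["T_tool_cam"]));return C[:3,:3],C[:3,3]
def rays(s,px,st=None):
    R,t=cam(s,st);u=cv2.undistortPoints(np.float64(px).reshape(-1,1,2),s["mtx"],s["dist"])[:,0]
    return -R.T@t,np.c_[u,np.ones(len(u))]@R
def onz(s,px,z,st=None):
    c,d=rays(s,px,st);return c+d*((z-c[2])/d[:,2])[:,None]
def onplane(s,px,p0,n,st=None):
    c,d=rays(s,px,st);return c+d*((np.dot(p0-c,n))/(d@n))[:,None]
def proj(s,X,st=None):
    R,t=cam(s,st);return cv2.projectPoints(np.float64(X).reshape(-1,1,3),cv2.Rodrigues(R)[0],t,s["mtx"],s["dist"])[0][:,0]
def blobs(mask,amin=30):
    n,l,S,c=cv2.connectedComponentsWithStats(mask.astype(np.uint8))
    return [(S[i].tolist(),l==i) for i in range(1,n) if S[i,4]>amin]
def hsv(s):return cv2.cvtColor(s["image"],cv2.COLOR_RGB2HSV)
def yaw(p,q):return np.degrees(np.arctan2(q[1]-p[1],q[0]-p[0]))
def grab(name,fn):
    st=r.get_state();s=r.snapshot(name);pickle.dump((s,st),open(fn+".pkl","wb"));cv2.imwrite(f"pics/{fn}.png",s["image"][:,:,::-1]);return s,st
E
python3 - <<'E'
from h import *
s=pickle.load(open("top.pkl","rb"));H=hsv(s)
im=cv2.resize(s["image"][170:320,95:495],(800,300),interpolation=cv2.INTER_CUBIC)
im2=cv2.resize(s["image"][180:310,95:255],(640,520),interpolation=cv2.INTER_CUBIC)
cv2.imwrite("pics/crop1.png",im2[:,:,::-1])
def show(nm,m,z,amin=60):
    for S,b in blobs(m,amin):
        p=np.argwhere(b)[:,::-1].astype(np.float32); rc=cv2.boxPoints(cv2.minAreaRect(p)); 
        X=onz(s,rc,z)[:,:2]; L=np.linalg.norm(X-np.roll(X,-1,0),axis=1)
        print(nm,S,"c",X.mean(0).round(4),"L",L[:2].round(4),"yaw",round(yaw(X[0],X[1]),1))
h,sa,v=H[...,0],H[...,1],H[...,2]
dg=(h>55)&(h<95)&(sa>90)&(v<120)
sub=np.zeros_like(dg);sub[200:330,250:500]=1
show("darkgreen",dg&sub,0.072,200); show("dg z.005",dg&sub,0.005,200)
bl=(h>105)&(h<125)&(sa>120);bl&=np.arange(640)[None]<400
show("blue",bl,0.06)
cop=(h<12)&(sa>110);cop2=cop.copy();cop2[:,:225]=0;cop2[:,280:]=0;cop2[:160]=0;cop2[215:]=0
show("tin",cop2,0.038)
wd=(h<14)&(sa>110);wd2=np.zeros_like(wd);wd2[220:290,425:455]=wd[220:290,425:455]
show("handle",wd2,0.05,20)
E
```

```text
darkgreen [393, 219, 68, 76, 2905] c [ 0.5155 -0.271 ] L [0.1503 0.1431] yaw -10.3
darkgreen [466, 234, 17, 65, 218] c [ 0.4964 -0.3775] L [0.1481 0.0153] yaw -12.9
dg z.005 [393, 219, 68, 76, 2905] c [ 0.5233 -0.2877] L [0.1593 0.1516] yaw -10.3
dg z.005 [466, 234, 17, 65, 218] c [ 0.503  -0.4005] L [0.1569 0.0162] yaw -12.9
blue [148, 100, 48, 69, 1038] c [0.79   0.3282] L [0.1666 0.0651] yaw -20.7
blue [352, 183, 26, 25, 507] c [ 0.6543 -0.1256] L [0.0579 0.0566] yaw -88.3
blue [167, 219, 36, 53, 555] c [0.5262 0.2815] L [0.0454 0.1225] yaw -62.7
blue [160, 336, 40, 33, 305] c [0.2882 0.2796] L [0.0955 0.0314] yaw -51.4
tin [241, 170, 29, 35, 362] c [0.6723 0.1291] L [0.0767 0.0563] yaw -11.1
```

View pics/crop1.png

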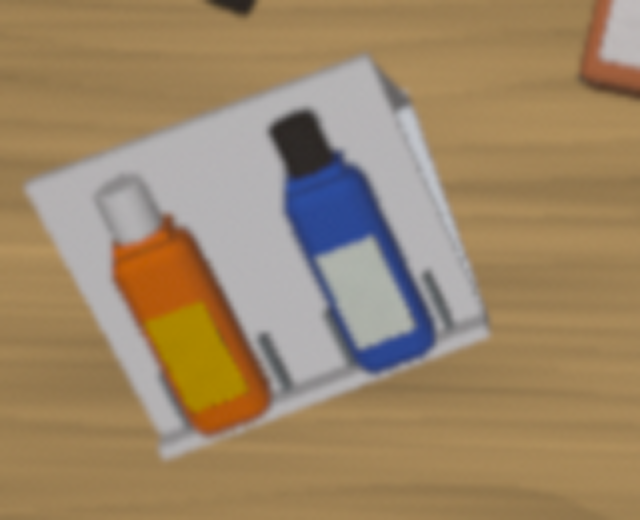

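The crop confirms it: the blue bottle with black cap and white label is on the stand's right (-y) side, cap uphill, with the orange one beside it. Next I'll work out its rough pose and check the wrist camera geometry.

```bash
cat >> h.py <<'E'
def move(p,R):
    st=r.get_state();A=Ro.from_quat(st["eef_rot"]);w=(A.inv()*Ro.from_matrix(R)).as_rotvec();t=A.inv().apply(np.array(p)-st["tool_pos"])
    print("turn",w.round(3).tolist(),"shift",t.round(4).tolist(),"rows>=",max(np.linalg.norm(t)/.05,np.degrees(np.linalg.norm(w))/8.59).round(1))
def down(yawx): # tool down, x axis at world yaw (deg)
    a=np.radians(yawx);x=np.array([np.cos(a),np.sin(a),0]);z=np.array([0,0,-1.]);return np.c_[x,np.cross(z,x),z]
E
python3 - <<'E'
from h import *
s=pickle.load(open("top.pkl","rb"))
f=lambda l:np.array(l)/4+[95,180]
a=onz(s,f([[25,185],[368,55]]),.115);b=onz(s,f([[163,457],[488,335]]),.012)
print("top edge",a.round(4),np.linalg.norm(a[1]-a[0]),yaw(a[1],a[0])-90);print("lip",b.round(4),np.linalg.norm(b[1]-b[0]),yaw(b[1],b[0])-90)
print("depth",(a.mean(0)-b.mean(0)))
print("box",onz(s,[[269,231],[366,231],[368,312],[270,313]],.072).round(4))
print("tray",onz(s,[[402,218],[484,234],[474,298],[393,280]],.005).round(4), "handle",onz(s,[[446,234],[438,278]],.05))
w=r.snapshot("wrist");print(np.array(w["T_tool_cam"]).round(4).tolist(),w["mtx"][0,0],w["mtx"][:2,2])
E
```

```text
top edge [[0.5567 0.4527 0.115 ]
 [0.6335 0.2689 0.115 ]] 0.1992292050884984 22.678469270617725
lip [[0.4147 0.3995 0.012 ]
 [0.4914 0.2128 0.012 ]] 0.20185184105207266 22.31150600306728
depth [0.14206911 0.05469761 0.103     ]
box [[ 0.5627  0.0896  0.072 ]
 [ 0.5685 -0.1281  0.072 ]
 [ 0.3882 -0.1342  0.072 ]
 [ 0.3809  0.081   0.072 ]]
tray [[ 0.6133 -0.2228  0.005 ]
 [ 0.5798 -0.4222  0.005 ]
 [ 0.426  -0.3943  0.005 ]
 [ 0.4643 -0.2011  0.005 ]] handle [[ 0.57008833 -0.31632199  0.05      ]
 [ 0.46820361 -0.29639058  0.05      ]]
[[1.0, -0.0001, 0.0005, 0.0009], [-0.0001, 0.9639, 0.2663, -0.0675], [-0.0005, -0.2663, 0.9639, -0.138], [0.0, 0.0, 0.0, 1.0]] 420.31566837261795 [320.92185354 238.98971169]
```

```bash
cat >> h.py <<'E'
def slope(yawdeg):
    a=np.radians(yawdeg);u=np.array([np.cos(a),np.sin(a),0]);v=np.array([-np.sin(a),np.cos(a),0]);c,s_=np.cos(np.radians(35)),np.sin(np.radians(35))
    n=-s_*u+c*np.array([0,0,1]);up=c*u+s_*np.array([0,0,1]);return u,v,n,up,np.c_[v,up,-n]
E
python3 - <<'E'
from h import *
u,v,n,up,R=slope(22.4)
m=np.array([.5254,.280,.0694]);move(m+.13*n,R)
E
```

```text
turn [-0.576, 0.251, -0.792] shift [-0.2062, 0.3109, 0.0705] rows>= 7.6
```

```bash
python3 -m pendant '[[[-0.576,0.251,-0.792],[-0.206,0.311,0.07],1],[[-0.576,0.251,-0.792],[-0.206,0.311,0.07],1],[[-0.576,0.251,-0.792],[-0.206,0.311,0.07],1],[[-0.576,0.251,-0.792],[-0.206,0.311,0.07],1],[[-0.576,0.251,-0.792],[-0.206,0.311,0.07],1],[[-0.576,0.251,-0.792],[-0.206,0.311,0.07],1],[[-0.576,0.251,-0.792],[-0.206,0.311,0.07],1],[[-0.576,0.251,-0.792],[-0.206,0.311,0.07],1],[[-0.576,0.251,-0.792],[-0.206,0.311,0.07],1],[[-0.576,0.251,-0.792],[-0.206,0.311,0.07],1]]'; python3 -m pendant '[[[0,0,0],[0,0,0],1],[[0,0,0],[0,0,0],1]]'; python3 - <<'E'
from h import *
s,st=grab("wrist","w1")
u,v,n,up,R=slope(22.4);m=np.array([.5254,.280,.0694]);move(m+.13*n,R);print(st["q"].round(2))
H=hsv(s);b=(H[...,0]>105)&(H[...,0]<125)&(H[...,1]>120)&(H[...,2]>40)
for S,bb in blobs(b,800):
    p=np.argwhere(bb)[:,::-1].astype(np.float32);rc=cv2.minAreaRect(p);print(S,rc)
    X=onplane(s,cv2.boxPoints(rc),m,n,st);d=X-m;print(np.c_[d@up,d@v].round(4))
E
```

```text
clock: 1.15
tool_pos: [0.4337, 0.2879, 0.1873]
eef_rot: [0.593, 0.761, 0.188, 0.182]
contact_force: [0.7, -0.8, -1.0]
opening: 1.0
clock: 1.35
tool_pos: [0.4336, 0.2856, 0.1868]
eef_rot: [0.596, 0.76, 0.186, 0.182]
contact_force: [-0.1, 0.6, 0.7]
opening: 1.001
turn [-0.091, 0.134, -0.108] shift [-0.0391, 0.0058, 0.0188] rows>= 1.3
[-0.83  0.63 -0.09  2.37  2.1   0.48 -1.15]
[250, 152, 84, 187, 7043] ((292.9129333496094, 246.51022338867188), (186.30335998535156, 69.22843933105469), 83.2901611328125)
[[-0.0645 -0.0244]
 [-0.0648  0.0238]
 [ 0.0671  0.0258]
 [ 0.0713 -0.0262]]
```

View pics/w1.png

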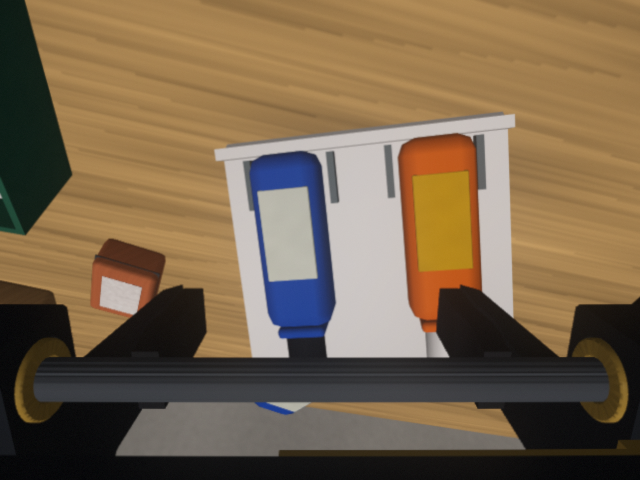

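```bash
python3 - <<'E'
from h import *
u,v,n,up,R=slope(22.4);m=np.array([.5254,.280,.0694])
s=pickle.load(open("top.pkl","rb"));H=hsv(s)
def rep(s,px,st=None):
    d=onplane(s,px,m,n,st)-m;print(np.c_[d@up,d@v].round(4).tolist())
im=H;dark=(H[...,2]<75);dark[:,:160]=0;dark[:,185:]=0;dark[:202]=0;dark[232:]=0
for S,b in blobs(dark,20):print("cap",S);rep(s,cv2.boxPoints(cv2.minAreaRect(np.argwhere(b)[:,::-1].astype(np.float32))))
b=(H[...,0]>105)&(H[...,0]<125)&(H[...,1]>120);b[:,:165]=0;b[:,210:]=0;b[:212]=0;b[275:]=0
for S,bb in blobs(b,100):rep(s,cv2.boxPoints(cv2.minAreaRect(np.argwhere(bb)[:,::-1].astype(np.float32))))
w,st=pickle.load(open("w1.pkl","rb"))
# slope lip outer top edge & label
rep(w,[[217,156],[514,121],[260,192],[307,187],[317,279],[269,283]],st)
sc=pickle.load(open("scene.pkl","rb"));H=hsv(sc)
b=(H[...,0]>105)&(H[...,0]<125)&(H[...,1]>120);b[:215]=0;b[250:]=0;b[:,:405]=0;b[:,475:]=0
for S,bb in blobs(b,50):print(S)
E
```

```text
cap [163, 208, 15, 16, 154]
[[0.0924, 0.0115], [0.095, -0.0117], [0.0624, -0.0126], [0.0597, 0.0109]]
[[0.0599, 0.0213], [0.0637, -0.0226], [-0.0652, -0.0233], [-0.0693, 0.0228]]
[[-0.0682, -0.0462], [-0.0691, 0.1496], [-0.0405, -0.0187], [-0.0408, 0.0147], [0.0244, 0.0147], [0.0252, -0.0206]]
[431, 220, 30, 15, 122]
```

```bash
python3 - <<'E'
from h import *
u,v,n,up,R=slope(22.4);m=np.array([.5254,.280,.0694]);move(m+.0045*up+.07*n,R)
E
```

```text
turn [-0.091, 0.134, -0.108] shift [-0.0304, 0.0152, 0.0776] rows>= 1.7
```

```bash
python3 -m pendant '[[[-0.091,0.134,-0.108],[-0.030,0.015,0.03],1],[[-0.091,0.134,-0.108],[-0.030,0.015,0.03],1],[[-0.091,0.134,-0.108],[-0.030,0.015,0.05],1],[[-0.091,0.134,-0.108],[-0.030,0.015,0.078],1],[[-0.091,0.134,-0.108],[-0.030,0.015,0.078],1],[[-0.091,0.134,-0.108],[-0.030,0.015,0.078],1],[[-0.091,0.134,-0.108],[-0.030,0.015,0.078],1],[[-0.091,0.134,-0.108],[-0.030,0.015,0.078],1]]'; python3 - <<'E'
from h import *
u,v,n,up,R=slope(22.4);m=np.array([.5254,.280,.0694]);move(m+.0045*up,R)
E
```

```text
clock: 2.2
tool_pos: [0.4913, 0.2668, 0.1302]
eef_rot: [0.529, 0.793, 0.251, 0.168]
contact_force: [-1.0, 0.3, -0.8]
opening: 0.997
turn [0.002, -0.001, 0.002] shift [-0.0008, -0.0005, 0.0708] rows>= 1.4
```

Pose reached to within 1 mm. Next I approach, close and lift along the slope normal.

```bash
python3 -m pendant '[[[0,0,0],[0,0,0.03],1],[[0,0,0],[-0.001,0,0.05],1],[[0,0,0],[-0.001,0,0.062],1],[[0,0,0],[-0.001,0,0.071],1],[[0,0,0],[-0.001,0,0.071],0.8],[[0,0,0],[-0.001,0,0.071],0.4],[[0,0,0],[-0.001,0,0.071],0.4],[[0,0,0],[-0.001,0,0.071],0.4],[[0,0,0],[-0.001,0,0.071],0.4],[[0,0,0],[-0.001,0,0.071],0.4]]' 30; python3 -m pendant '[[[0,0,0],[0,0,0],0.3],[[0,0,0],[0,0,0],0.3],[[0,0,0],[0,0,-0.01],0.3],[[0,0,0],[0,0,-0.025],0.3],[[0,0,0],[0,0,-0.045],0.3],[[0,0,0],[0,0,-0.07],0.3],[[0,0,0],[0,0,-0.1],0.3],[[0,0,0],[0,0,-0.12],0.3],[[0,0,0],[0,0,-0.12],0.3]]'
```

```text
clock: 3.2
tool_pos: [0.5297, 0.2813, 0.0714]
eef_rot: [0.53, 0.793, 0.251, 0.167]
contact_force: [-1.8, 1.0, 3.2]
opening: 0.54
clock: 4.1
tool_pos: [0.4639, 0.2523, 0.1706]
eef_rot: [0.53, 0.793, 0.249, 0.168]
contact_force: [0.3, 0.1, -2.6]
opening: 0.543
```

```bash
python3 - <<'E'
from h import *
s=pickle.load(open("top.pkl","rb"));H=hsv(s);print(H[231:234,300],H[270,268:273],H[312,300])
m=(H[...,0]>40)&(H[...,0]<100)&(H[...,2]<150)&(H[...,1]>40);q=np.zeros_like(m);q[222:322,258:380]=m[222:322,258:380]
p=np.argwhere(q)[:,::-1].astype(np.float32);print(p.min(0),p.max(0))
# edge lines in undistorted world plane
h=cv2.convexHull(p)[:,0];rc=cv2.minAreaRect(onz(s,p,.072)[:,:2].astype(np.float32));print(rc)
E
```

```text
[[52 58 96]
 [70 78 82]
 [68 62 66]] [[ 22  99 136]
 [ 42  63 102]
 [ 70  75  88]
 [ 71  53  82]
 [ 53   9 110]] [ 31  71 111]
[269. 231.] [366. 312.]
((0.4755972623825073, -0.021412327885627747), (0.1800735890865326, 0.21617963910102844), 1.5313727855682373)
```

```bash
python3 - <<'E'
from h import *
move([.4664,.0234,.15],down(91.5))
E
```

```text
turn [0.604, -0.11, 0.355] shift [-0.2125, -0.0819, -0.0315] rows>= 4.7
```

```bash
python3 -m pendant '[[[0.1,-0.02,0.06],[-0.035,-0.015,-0.03],0.3],[[0.2,-0.04,0.12],[-0.07,-0.03,-0.04],0.3],[[0.3,-0.055,0.18],[-0.105,-0.045,-0.04],0.3],[[0.4,-0.07,0.24],[-0.14,-0.055,-0.04],0.3],[[0.5,-0.09,0.3],[-0.18,-0.07,-0.035],0.3],[[0.604,-0.11,0.355],[-0.2125,-0.082,-0.0315],0.3],[[0.604,-0.11,0.355],[-0.2125,-0.082,-0.0315],0.3],[[0.604,-0.11,0.355],[-0.2125,-0.082,-0.0315],0.3],[[0.604,-0.11,0.355],[-0.2125,-0.082,-0.0315],0.3],[[0.604,-0.11,0.355],[-0.2125,-0.082,-0.0315],0.3]]';  python3 - <<'E'
from h import *
move([.4664,.0234,.15],down(91.5))
s,st=grab("wrist","w2");H=hsv(s);T=np.array(s["T_tool_cam"])
b=(H[...,0]>105)&(H[...,0]<125)&(H[...,1]>120)&(H[...,2]>40)
Rt=Ro.from_quat(st["eef_rot"]).as_matrix()
for S,bb in blobs(b,300):
    p=np.argwhere(bb)[:,::-1].astype(np.float32);print(S)
    X=(onplane(s,cv2.boxPoints(cv2.minAreaRect(p)),st["tool_pos"],Rt[:,2],st)-st["tool_pos"])@Rt;print(X.round(4).tolist())
E
```

```text
clock: 5.1
tool_pos: [0.4767, 0.0304, 0.1504]
eef_rot: [0.683, 0.727, 0.036, 0.059]
contact_force: [0.7, -0.4, -3.2]
opening: 0.54
turn [0.133, 0.035, 0.037] shift [-0.0064, -0.0107, -0.0008] rows>= 1.0
[245, 115, 155, 243, 17018]
[[-0.0234, -0.0696, 0.0], [0.0251, -0.0696, 0.0], [0.0293, 0.0162, 0.0], [-0.0276, 0.0161, -0.0]]
[255, 402, 131, 48, 6008]
[[-0.0256, 0.0572, 0.0], [-0.0247, 0.0355, 0.0], [0.0249, 0.0355, 0.0], [0.0259, 0.0573, -0.0]]
```

View pics/w2.png

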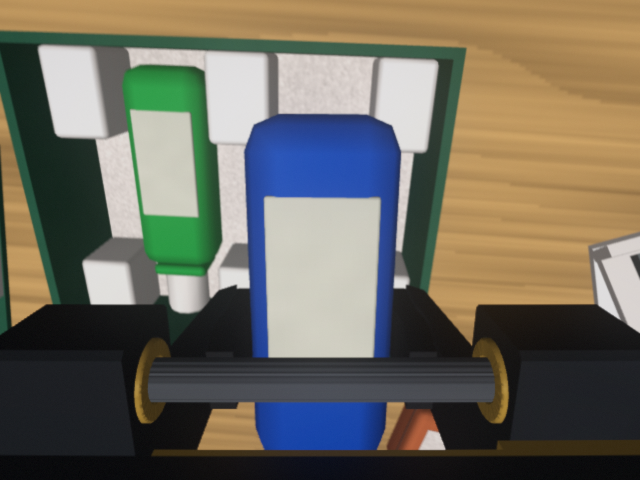

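```bash
python3 - <<'E'
from h import *
s,st=pickle.load(open("w2.pkl","rb"))
print(onz(s,[[208,60],[277,60],[377,65],[437,65],[127,52]],.047,st).round(4))
print(onz(s,[[465,48],[0,32]],.072,st).round(4))
c=np.array([.4756,-.0214]);a=np.radians(1.5);print(c+[-.091*np.cos(a)-.109*np.sin(a)*1,-.091*np.sin(a)+.109*np.cos(a)])
move([.4654,.0234,.10],down(91.5))
E
```

```text
[[ 0.3955 -0.0358  0.047 ]
 [ 0.3934 -0.0004  0.047 ]
 [ 0.3926  0.0505  0.047 ]
 [ 0.3908  0.0806  0.047 ]
 [ 0.3942 -0.0775  0.047 ]]
[[ 0.3831  0.0863  0.072 ]
 [ 0.3887 -0.1238  0.072 ]]
[0.3817779  0.08518055]
turn [0.13, 0.037, 0.032] shift [-0.0019, -0.0185, 0.048] rows>= 1.0
```

```bash
python3 -m pendant '[[[0.13,0.037,0.032],[-0.003,-0.0185,0.01],0.3],[[0.13,0.037,0.032],[-0.003,-0.0185,0.02],0.3],[[0.13,0.037,0.032],[-0.003,-0.0185,0.03],0.3],[[0.13,0.037,0.032],[-0.003,-0.0185,0.03],0.3],[[0.13,0.037,0.032],[-0.003,-0.0185,0.03],0.3],[[0.13,0.037,0.032],[-0.003,-0.0185,0.03],0.3]]';  python3 - <<'E'
from h import *
move([.4654,.0245,.024],down(91.5))
s,st=grab("wrist","w3");H=hsv(s)
print(st["tool_pos"])
E
```

```text
clock: 5.75
tool_pos: [0.4642, 0.0282, 0.1196]
eef_rot: [0.694, 0.72, 0.004, 0.003]
contact_force: [1.1, -1.4, -2.8]
opening: 0.542
turn [0.01, -0.002, 0.011] shift [-0.0039, 0.0001, 0.0956] rows>= 1.9
[0.4641621  0.02819129 0.11963716]
```

View pics/w3.png

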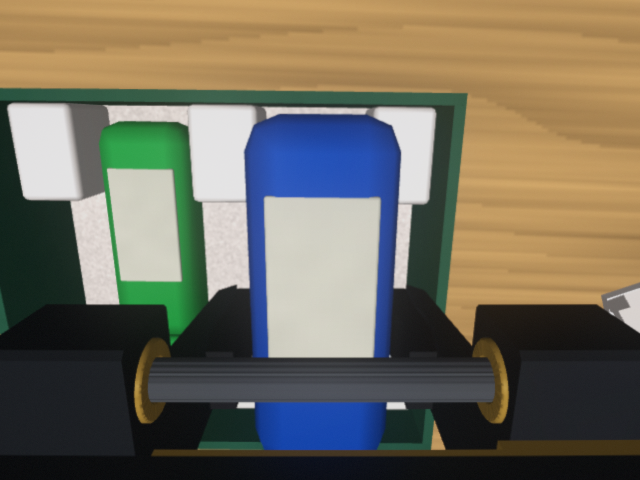

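```bash
python3 - <<'E'
from h import *
s,st=pickle.load(open("w3.pkl","rb"))
P=onz(s,[[192,130],[266,130],[371,130],[435,130],[105,130]],.047,st);Q=onz(s,[[466,94],[0,89]],.072,st);print(P.round(4),Q.round(4))
a=np.radians(1.5);Rb=np.array([[np.cos(a),-np.sin(a)],[np.sin(a),np.cos(a)]])
print("box frame",((P[:,:2]-[.4756,-.0214])@Rb).round(4),((Q[:,:2]-[.4756,-.0214])@Rb).round(4))
E
```

```text
[[ 0.4033 -0.0358  0.047 ]
 [ 0.402   0.      0.047 ]
 [ 0.4002  0.0508  0.047 ]
 [ 0.399   0.0818  0.047 ]
 [ 0.4048 -0.0779  0.047 ]] [[ 0.3836  0.0865  0.072 ]
 [ 0.3885 -0.1079  0.072 ]]
box frame [[-0.0726 -0.0125]
 [-0.073   0.0234]
 [-0.0735  0.0742]
 [-0.0739  0.1052]
 [-0.0723 -0.0547]] [[-0.0892  0.1103]
 [-0.0893 -0.0842]]
```

```bash
python3 -m pendant '[[[0.01,-0.002,0.011],[-0.0044,0.001,0.02],0.3],[[0.01,-0.002,0.011],[-0.0044,0.001,0.04],0.3],[[0.01,-0.002,0.011],[-0.0044,0.001,0.06],0.3],[[0.01,-0.002,0.011],[-0.0044,0.001,0.075],0.3],[[0.01,-0.002,0.011],[-0.0044,0.001,0.085],0.3],[[0.01,-0.002,0.011],[-0.0044,0.001,0.09],0.3],[[0.01,-0.002,0.011],[-0.0044,0.001,0.092],0.3]]'; python3 -m pendant '[[[0,0,0],[0,0,0.0015],0.3],[[0,0,0],[0,0,0.003],0.3],[[0,0,0],[0,0,0.003],0.3]]'
```

```text
clock: 6.5
tool_pos: [0.4664, 0.0238, 0.0273]
eef_rot: [0.698, 0.716, 0.0, -0.001]
contact_force: [-0.3, 0.1, -2.2]
opening: 0.533
clock: 6.8
tool_pos: [0.4664, 0.0233, 0.0246]
eef_rot: [0.699, 0.715, 0.0, -0.001]
contact_force: [-0.4, -0.4, -2.3]
opening: 0.541
```

```bash
python3 -m pendant '[[[0,0,0],[0,0,0.001],0.3],[[0,0,0],[0,0,0.002],0.3],[[0,0,0],[0,0,0.002],0.3]]'; python3 -m pendant '[[[0,0,0],[0,0,0.001],0.3],[[0,0,0],[0,0,0.002],0.3],[[0,0,0],[0,0,0.002],0.3]]'
```

```text
clock: 7.1
tool_pos: [0.4663, 0.0233, 0.0227]
eef_rot: [0.699, 0.715, 0.0, -0.001]
contact_force: [-0.2, 0.7, 2.8]
opening: 0.542
clock: 7.4
tool_pos: [0.4663, 0.0233, 0.0225]
eef_rot: [0.699, 0.715, 0.001, 0.0]
contact_force: [-3.0, -0.0, 26.3]
opening: 0.546
```

```bash
python3 -m pendant '[[[0,0,0],[0,0,-0.002],0.3],[[0,0,0],[0,0,-0.002],0.3],[[0,0,0],[0,0,-0.002],0.7],[[0,0,0],[0,0,-0.002],0.7],[[0,0,0],[0,0,-0.002],0.7],[[0,0,0],[0,0,-0.02],0.7],[[0,0,0],[0,0,-0.06],0.7],[[0,0,0],[0,0,-0.10],0.7],[[0,0,0],[0,0,-0.15],0.7]]'; python3 - <<'E'
from h import *
s,st=grab("wrist","w4")
H=hsv(s);b=(H[...,0]>105)&(H[...,0]<125)&(H[...,1]>120)&(H[...,2]>40)
for S,bb in blobs(b,800):
    p=np.argwhere(bb)[:,::-1].astype(np.float32);print(S,onz(s,cv2.boxPoints(cv2.minAreaRect(p)),.023,st).round(4).tolist())
move([.46,-.295,.19],down(79))
E
```

```text
clock: 8.3
tool_pos: [0.4651, 0.0227, 0.171]
eef_rot: [0.699, 0.715, -0.001, -0.002]
contact_force: [1.8, -0.8, -0.4]
opening: 0.699
[286, 123, 73, 189, 7338] [[0.3979, -0.0009, 0.023], [0.3968, 0.0464, 0.023], [0.5309, 0.0526, 0.023], [0.5321, -0.0007, 0.023]]
turn [0.006, -0.004, 0.216] shift [-0.3189, -0.0159, -0.0135] rows>= 6.4
```

View pics/w4.png

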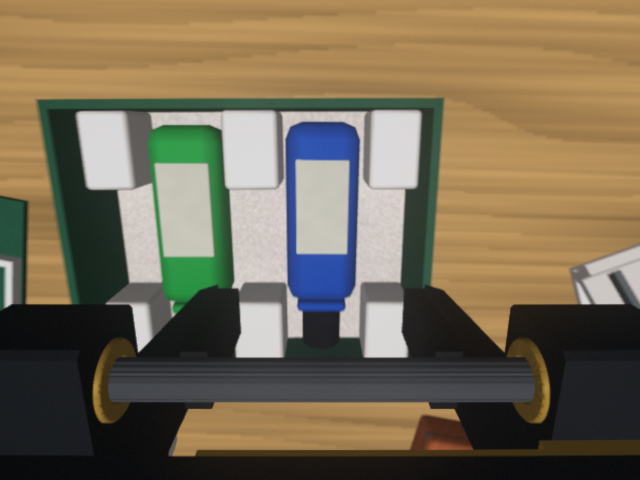

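The blue bottle lies flat in the free cavity, base at rows 123 versus 125 for the green one, so the two are level along the box. Now the tray.

```bash
python3 -m pendant '[[[0,0,0.036],[-0.05,-0.003,-0.013],0.4],[[0,0,0.072],[-0.10,-0.006,-0.013],0.4],[[0,0,0.108],[-0.15,-0.009,-0.013],0.4],[[0,0,0.15],[-0.2,-0.012,-0.013],0.4],[[0,0,0.18],[-0.25,-0.014,-0.013],0.4],[[0,0,0.216],[-0.30,-0.016,-0.013],0.4],[[0,0,0.216],[-0.319,-0.016,-0.013],0.4],[[0,0,0.216],[-0.319,-0.016,-0.013],0.4],[[0,0,0.216],[-0.319,-0.016,-0.013],0.4]]'; python3 - <<'E'
from h import *
s,st=pickle.load(open("w4.pkl","rb"));Q=onz(s,[[39,101],[443,98]],.072,st);print(Q,np.linalg.norm(Q[1]-Q[0]),yaw(Q[0],Q[1])-90,Q.mean(0)[:2]+.091*np.array([np.cos(.026),np.sin(.026)]))
s,st=grab("wrist","w5");print(st["tool_pos"])
E
```

```text
clock: 9.25
tool_pos: [0.4575, -0.2955, 0.1826]
eef_rot: [0.772, 0.636, 0.0, -0.001]
contact_force: [-0.0, 1.0, -0.5]
opening: 0.4
[[ 0.38935062 -0.13033483  0.072     ]
 [ 0.38301586  0.08719863  0.072     ]] 0.21762567258118856 1.668029759714642 [ 0.47715248 -0.01920236]
[ 0.45746788 -0.29546497  0.18258259]
```

View pics/w5.png

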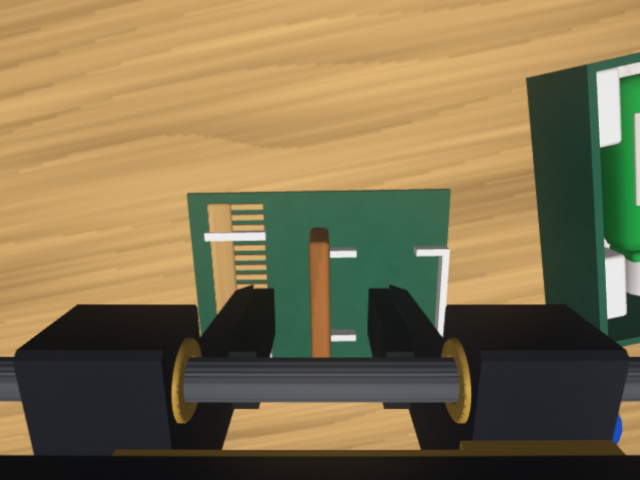

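```bash
python3 - <<'E'
from h import *
s,st=pickle.load(open("w5.pkl","rb"));H=hsv(s)
Q=onz(s,[[188,194],[450,190]],.005,st);y=yaw(Q[0],Q[1])-90;a=np.radians(y);print(Q,np.linalg.norm(Q[1]-Q[0]),y,"centre",Q.mean(0)[:2]+.082*np.array([np.cos(a),np.sin(a)]))
w=(H[...,0]<14)&(H[...,1]>130);w[:,:295]=0;w[:,345:]=0;w[:220]=0;w[355:]=0
for r_ in(240,270,300,330,350):
    x=np.where(w[r_])[0];X=onz(s,[[x[0]-.5,r_],[x[-1]+.5,r_]],.05,st);print(r_,x[0],x[-1],X[:,:2].round(4).tolist())
y0=np.where(w.any(1))[0][0];print("end",onz(s,[[319,y0]],.05,st))
E
```

```text
[[ 0.42288873 -0.38990084  0.005     ]
 [ 0.45802123 -0.19481014  0.005     ]] 0.198228839842422 -10.2085723985615 centre [ 0.52115685 -0.30688851]Traceback (most recent call last):
  File "<stdin>", line 6, in <module>
IndexError: index 0 is out of bounds for axis 0 with size 0
```

```bash
python3 - <<'E'
from h import *
s,st=pickle.load(open("w5.pkl","rb"));H=hsv(s)
a=np.radians(-10.2);Rb=np.array([[np.cos(a),-np.sin(a)],[np.sin(a),np.cos(a)]])
X=onz(s,[[310,240],[329,240],[312,340],[330,340],[319,228]],.05,st)[:,:2];print(((X-[.5212,-.3069])@Rb).round(4).tolist(), H[300,312:328:4].tolist())
move([.5212,-.3069,.075],down(79.8));move([.5212,-.3069,.024],down(79.8))
E
```

```text
[[-0.0569, -0.0063], [-0.0567, 0.0064], [0.0173, -0.0065], [0.0175, 0.0064], [-0.0651, -0.0001]] [[14, 166, 146], [14, 166, 171], [14, 166, 174], [14, 163, 175]]
turn [-0.002, -0.002, -0.013] shift [-0.0005, 0.0648, 0.1077] rows>= 2.5
turn [-0.002, -0.002, -0.013] shift [-0.0006, 0.0649, 0.1587] rows>= 3.4
```

```bash
python3 -m pendant '[[[0,0,-0.013],[0,0.045,0.02],0.4],[[0,0,-0.013],[0,0.065,0.06],0.4],[[0,0,-0.013],[0,0.065,0.10],0.4],[[0,0,-0.013],[0,0.065,0.13],0.4],[[0,0,-0.013],[0,0.065,0.15],0.4],[[0,0,-0.013],[0,0.065,0.158],0.4],[[0,0,-0.013],[0,0.065,0.158],0.1],[[0,0,-0.013],[0,0.065,0.158],0.05],[[0,0,-0.013],[0,0.065,0.158],0.05],[[0,0,-0.013],[0,0.065,0.158],0.05]]' 45; python3 -m pendant '[[[0,0,0],[0,0,0],0.05],[[0,0,0],[0,0,0],0.05],[[0,0,0],[0,0,0],0.05],[[0,0,0],[0,0,-0.005],0.05],[[0,0,0],[0,0,-0.02],0.05],[[0,0,0],[0,0,-0.05],0.05],[[0,0,0],[0,0,-0.08],0.05],[[0,0,0],[0,0,-0.12],0.05],[[0,0,0],[0,0,-0.13],0.05],[[0,0,0],[0,0,-0.13],0.05]]'; python3 - <<'E'
from h import *
s,st=grab("wrist","w6")
a=np.radians(91.6-90);c=np.array([.4764,-.0206])
move([*c,.16],down(91.6))
E
```

```text
clock: 10.3
tool_pos: [0.5223, -0.3084, 0.0263]
eef_rot: [0.768, 0.641, 0.001, 0.0]
contact_force: [-0.4, 1.2, 4.5]
opening: 0.15
clock: 11.3
tool_pos: [0.5223, -0.3092, 0.1568]
eef_rot: [0.768, 0.641, 0.001, 0.001]
contact_force: [-0.1, 0.0, -3.0]
opening: 0.155
turn [-0.001, -0.0, -0.208] shift [0.2757, -0.0957, -0.0048] rows>= 5.8
```

View pics/w6.png

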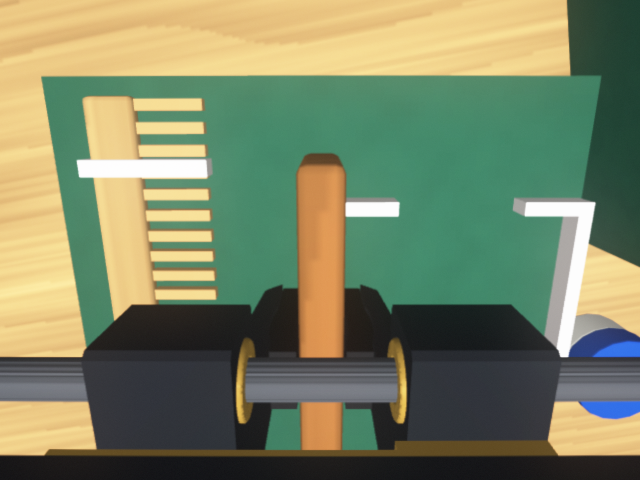

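```bash
python3 - <<'E'
from h import *
s,st=pickle.load(open("w6.pkl","rb"));Rt=Ro.from_quat(st["eef_rot"]).as_matrix()
for d in(.0193,.0213):
    X=(onplane(s,[[43,77],[600,76]],st["tool_pos"]+d*Rt[:,2],Rt[:,2],st)-st["tool_pos"])@Rt
    print(X.round(4).tolist(),"width",X[1,0]-X[0,0],"centre",X[:,0].mean(),X[:,1].mean()+.082,"ang",np.arctan2(X[1,1]-X[0,1],X[1,0]-X[0,0]))
E
```

```text
[[-0.0972, -0.0831, 0.0193], [0.0992, -0.0835, 0.0193]] width 0.19645836698772767 centre 0.0009914632953760064 -0.0013002437856517307 ang -0.0018383681627425136
[[-0.0985, -0.0833, 0.0213], [0.1005, -0.0837, 0.0213]] width 0.19895643098499455 centre 0.0009956405971584328 -0.0015034348149925575 ang -0.0018383681627424785
```

```bash
python3 -m pendant '[[[0,0,-0.04],[0.04,-0.013,0],0.05],[[0,0,-0.08],[0.08,-0.028,0],0.05],[[0,0,-0.12],[0.125,-0.042,0],0.05],[[0,0,-0.15],[0.17,-0.057,0],0.05],[[0,0,-0.18],[0.21,-0.072,0],0.05],[[0,0,-0.208],[0.245,-0.085,0],0.05],[[0,0,-0.208],[0.265,-0.092,0],0.05],[[0,0,-0.208],[0.2757,-0.094,0],0.05],[[0,0,-0.208],[0.2757,-0.094,0],0.05],[[0,0,-0.208],[0.2757,-0.094,0],0.05]]'; python3 - <<'E'
from h import *
move([.4779,-.0206,.10],down(91.6))
s,st=grab("wrist","w7")
E
```

```text
clock: 12.35
tool_pos: [0.4781, -0.0222, 0.1545]
eef_rot: [0.698, 0.716, -0.001, -0.001]
contact_force: [0.4, -0.3, -1.4]
opening: 0.154
turn [-0.003, 0.0, -0.002] shift [0.0016, -0.0, 0.0545] rows>= 1.1
```

View pics/w7.png

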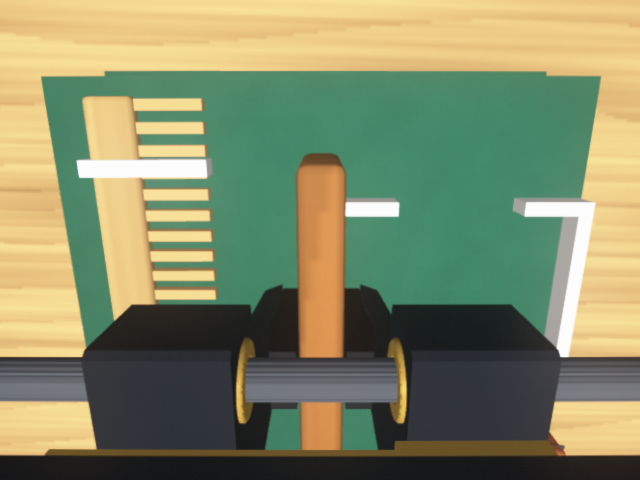

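```bash
python3 - <<'E'
from h import *
s,st=pickle.load(open("w7.pkl","rb"));Rt=Ro.from_quat(st["eef_rot"]).as_matrix()
for nm,px,z in(("rim",[[105,72],[547,72]],.072),("tray",[[43,77],[600,76]],st["tool_pos"][2]-.0213)):
    X=(onz(s,px,z,st)-st["tool_pos"])@Rt
    print(nm,X.round(4).tolist(),"width",X[1,0]-X[0,0],"centre",X[:,0].mean(),X[:,1].mean()+(.091 if nm=="rim" else .082),"ang",np.arctan2(X[1,1]-X[0,1],X[1,0]-X[0,0]))
E
```

```text
rim [[-0.1058, -0.0915, 0.0827], [0.1121, -0.0916, 0.0827]] width 0.21787324539932845 centre 0.003135018604060881 -0.0005568158081221547 ang -0.00024884245903862464
tray [[-0.0989, -0.0832, 0.0215], [0.1004, -0.0836, 0.0215]] width 0.19923757683889987 centre 0.0007562891774389388 -0.0013907666639537825 ang -0.0018464519945778205
```

```bash
python3 -m pendant '[[[-0.002,0,-0.002],[0.0022,0.0008,0.01],0.05],[[-0.002,0,-0.002],[0.0022,0.0008,0.025],0.05],[[-0.002,0,-0.002],[0.0022,0.0008,0.04],0.05],[[-0.002,0,-0.002],[0.0022,0.0008,0.05],0.05],[[-0.002,0,-0.002],[0.0022,0.0008,0.06],0.05],[[-0.002,0,-0.002],[0.0022,0.0008,0.07],0.05],[[-0.002,0,-0.002],[0.0022,0.0008,0.076],0.05],[[-0.002,0,-0.002],[0.0022,0.0008,0.076],0.05]]'; python3 -m pendant '[[[0,0,0],[0,0,0.002],0.05],[[0,0,0],[0,0,0.004],0.05],[[0,0,0],[0,0,0.0055],0.05],[[0,0,0],[0,0,0.0055],0.05]]'
```

```text
clock: 13.2
tool_pos: [0.4787, -0.0182, 0.0786]
eef_rot: [0.696, 0.718, 0.0, -0.0]
contact_force: [-0.0, -0.4, -1.9]
opening: 0.155
clock: 13.6
tool_pos: [0.479, -0.0183, 0.0738]
eef_rot: [0.696, 0.718, 0.001, -0.0]
contact_force: [-0.2, 0.7, -1.7]
opening: 0.158
```

```bash
python3 -m pendant '[[[0,0,0],[-0.0014,0,0],0.05],[[0,0,0],[-0.0014,0,0],0.05],[[0,0,0],[-0.0014,0,0.001],0.05],[[0,0,0],[-0.0014,0,0.0015],0.05],[[0,0,0],[-0.0014,0,0.0015],0.05]]'; python3 -m pendant '[[[0,0,0],[0,0,0.001],0.05],[[0,0,0],[0,0,0.0015],0.05],[[0,0,0],[0,0,0.0015],0.05]]'
```

```text
clock: 14.1
tool_pos: [0.4792, -0.0198, 0.0732]
eef_rot: [0.696, 0.718, 0.001, 0.001]
contact_force: [-2.0, -0.3, 9.7]
opening: 0.153
clock: 14.4
tool_pos: [0.4792, -0.0198, 0.0732]
eef_rot: [0.696, 0.718, 0.001, 0.001]
contact_force: [-4.7, -2.1, 27.4]
opening: 0.154
```

```bash
python3 -m pendant '[[[0,0,0],[0,0,-0.0025],0.05],[[0,0,0],[0,0,-0.0025],0.4],[[0,0,0],[0,0,-0.0025],0.4],[[0,0,0],[0,0,-0.0025],0.4],[[0,0,0],[0,0,-0.03],0.4],[[0,0,0],[0,0,-0.07],0.4],[[0,0,0],[0,0,-0.12],1],[[0,0,0],[0,0,-0.12],1],[[0,0,0],[0,0,-0.12],1]]'; python3 - <<'E'
from h import *
s,st=grab("wrist","w8");print(st["q"].round(2))
move([.61,.141,.20],down(79))
E
```

```text
clock: 15.3
tool_pos: [0.4794, -0.0201, 0.1913]
eef_rot: [0.697, 0.717, 0.001, 0.001]
contact_force: [0.2, -0.2, -0.5]
opening: 0.653
[ 0.38  0.67 -0.7   2.04  0.69  0.68  0.82]
turn [0.0, -0.001, 0.221] shift [0.1573, 0.1362, -0.0096] rows>= 4.2
```

View pics/w8.png

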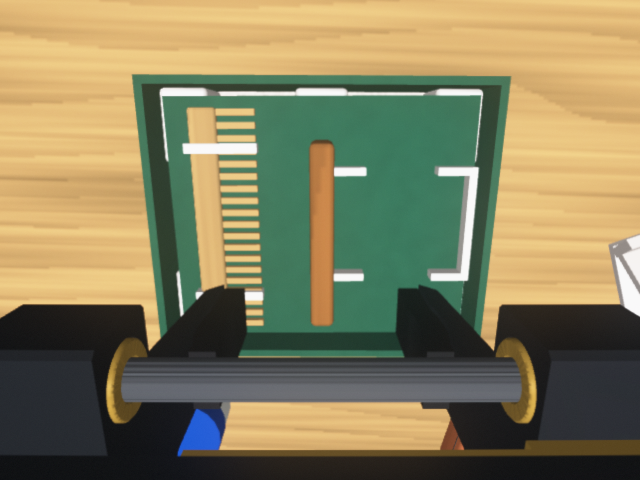

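```bash
python3 -m pendant '[[[0,0,0.05],[0.035,0.03,-0.01],1],[[0,0,0.11],[0.07,0.06,-0.01],1],[[0,0,0.17],[0.11,0.095,-0.01],1],[[0,0,0.221],[0.145,0.125,-0.01],1],[[0,0,0.221],[0.157,0.136,-0.01],1],[[0,0,0.221],[0.157,0.136,-0.01],1],[[0,0,0.221],[0.157,0.136,-0.01],1]]'; python3 - <<'E'
from h import *
s,st=pickle.load(open("w8.pkl","rb"))
a=np.radians(1.7);Rb=np.array([[np.cos(a),-np.sin(a)],[np.sin(a),np.cos(a)]]);c=np.array([.4777,-.0198])
f=lambda px,z:print(((onz(s,px,z,st)[:,:2]-c)@Rb).round(4).tolist())
f([[310,230],[333,230]],.097);f([[463,190],[460,260]],.052);f([[478,169],[467,279]],.057)
f([[350,167],[350,175],[350,271],[350,280],[450,167],[450,175],[450,270],[450,279]],.057)
f([[162,95],[481,95]],.052)
s,st=grab("wrist","w9");print(st["tool_pos"]);H=hsv(s)
cop=((H[...,0]<12)|(H[...,0]>170))&(H[...,1]>90);cop[300:]=0
for S,b in blobs(cop,300):
    p=np.argwhere(b)[:,::-1].astype(np.float32);rc=cv2.boxPoints(cv2.minAreaRect(p));X=onz(s,rc,.038,st)[:,:2];L=np.linalg.norm(X-np.roll(X,-1,0),axis=1)
    print(S,X.mean(0).round(4),L[:2].round(4),yaw(X[0],X[1]).round(1),yaw(X[1],X[2]).round(1))
wh=(H[...,1]<50)&(H[...,2]>120);wh[300:]=0
for S,b in blobs(wh,500):
    p=np.argwhere(b)[:,::-1].astype(np.float32);rc=cv2.boxPoints(cv2.minAreaRect(p));X=onz(s,rc,.038,st)[:,:2];L=np.linalg.norm(X-np.roll(X,-1,0),axis=1)
    print("white",S,X.mean(0).round(4),L[:2].round(4),yaw(X[0],X[1]).round(1),yaw(X[1],X[2]).round(1))
E
```

```text
clock: 16.05
tool_pos: [0.6088, 0.1403, 0.1989]
eef_rot: [0.771, 0.637, -0.001, -0.0]
contact_force: [-0.6, -0.8, 0.9]
opening: 1.001
[[-0.0063, -0.0059], [-0.0063, 0.0072]]
[[-0.0221, 0.0948], [0.0268, 0.0972]]
[[-0.0365, 0.1016], [0.039, 0.1015]]
[[-0.0378, 0.0191], [-0.0327, 0.0192], [0.033, 0.0204], [0.0396, 0.0205], [-0.0378, 0.0834], [-0.0327, 0.0838], [0.0324, 0.0892], [0.039, 0.0897]]
[[-0.0821, -0.099], [-0.082, 0.1008]]
[0.6088408  0.14027863 0.19893614]
[290, 245, 74, 55, 2614] [0.6501 0.1372] [0.0432 0.0541] 168.0 79.1
white [157, 0, 41, 107, 1221] [0.4794 0.0616] [0.0263 0.0621] 91.3 -0.2
white [392, 0, 248, 250, 40885] [0.5748 0.285 ] [0.1591 0.1703] 79.4 0.2
white [401, 58, 108, 148, 2808] [0.564  0.2422] [0.0187 0.118 ] 110.5 26.0
white [304, 273, 46, 27, 1241] [0.6609 0.1352] [0.034  0.0212] 79.1 -9.9
```

View pics/w9.png

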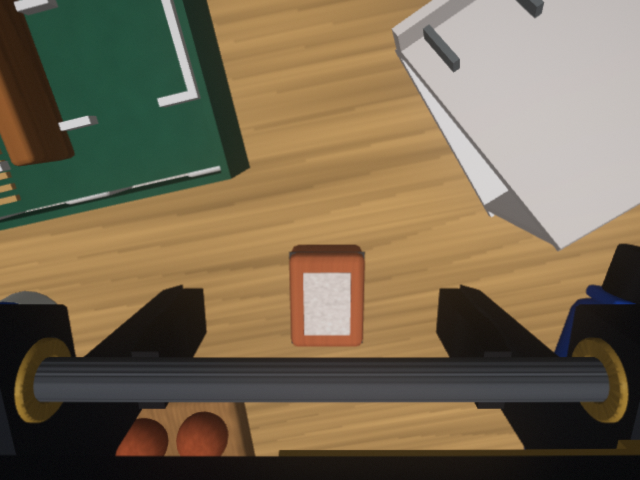

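```bash
python3 - <<'E'
from h import *
s,st=pickle.load(open("w9.pkl","rb"));H=hsv(s)
X=onz(s,[[303,273],[351,273],[351,336],[303,336]],.038,st)[:,:2];print(X.round(4).tolist(),X.mean(0))
X=onz(s,[[290,253],[363,253],[363,346],[291,346]],.036,st)[:,:2];print(X.round(4).tolist(),X.mean(0))
t=pickle.load(open("top.pkl","rb"));print("eggs",onz(t,[[297,163],[342,164]],.03).round(3).tolist())
c=X.mean(0);move([*c,.08],down(79.1));move([*c,.019],down(79.1))
E
```

```text
[[0.6472, 0.1197], [0.654, 0.1553], [0.7059, 0.1463], [0.6987, 0.1092]] [0.67644316 0.13263859]
[[0.6304, 0.1131], [0.6408, 0.1669], [0.7175, 0.1542], [0.7067, 0.0977]] [0.67383939 0.13296415]
eggs [[0.735, 0.032, 0.03], [0.735, -0.075, 0.03]]
turn [-0.002, 0.002, -0.001] shift [0.0063, 0.0653, 0.1192] rows>= 2.7
turn [-0.002, 0.002, -0.001] shift [0.0064, 0.0654, 0.1802] rows>= 3.8
```

```bash
python3 -m pendant '[[[0,0,0],[0.003,0.04,0.02],1],[[0,0,0],[0.0055,0.066,0.05],1],[[0,0,0],[0.0055,0.066,0.09],1],[[0,0,0],[0.0055,0.066,0.12],1],[[0,0,0],[0.0055,0.066,0.15],1],[[0,0,0],[0.0055,0.066,0.17],1],[[0,0,0],[0.0055,0.066,0.18],1],[[0,0,0],[0.0055,0.066,0.18],0.8],[[0,0,0],[0.0055,0.066,0.18],0.5],[[0,0,0],[0.0055,0.066,0.18],0.5]]' 25; python3 -m pendant '[[[0,0,0],[0,0,0],0.5],[[0,0,0],[0,0,0],0.5],[[0,0,0],[0,0,0],0.5],[[0,0,0],[0,0,0],0.5],[[0,0,0],[0,0,-0.02],0.5],[[0,0,0],[0,0,-0.05],0.5],[[0,0,0],[0,0,-0.09],0.5],[[0,0,0],[0,0,-0.13],0.5],[[0,0,0],[0,0,-0.15],0.5],[[0,0,0],[0,0,-0.15],0.5]]'; python3 - <<'E'
from h import *
s,st=grab("wrist","w10");H=hsv(s);Rt=Ro.from_quat(st["eef_rot"]).as_matrix()
print(st["q"].round(2))
wh=(H[...,1]<60)&(H[...,2]>120);wh[:,:250]=0;wh[:,390:]=0
cop=((H[...,0]<12)|(H[...,0]>170))&(H[...,1]>90);cop[:,:200]=0;cop[:,440:]=0
for n_,m in(("label",wh),("tin",cop)):
  for S,b in blobs(m,300):
    p=np.argwhere(b)[:,::-1].astype(np.float32);P=cv2.boxPoints(cv2.minAreaRect(p))
    X=(onplane(s,P,st["tool_pos"]-.019*Rt[:,2],Rt[:,2],st)-st["tool_pos"])@Rt;print(n_,S,P.round(0).tolist(),X[:,:2].round(4).tolist())
E
```

```text
clock: 17.1
tool_pos: [0.6772, 0.1347, 0.0229]
eef_rot: [0.771, 0.636, 0.002, 0.0]
contact_force: [0.2, 0.1, 0.4]
opening: 0.75
clock: 18.1
tool_pos: [0.678, 0.1356, 0.1761]
eef_rot: [0.771, 0.636, 0.005, 0.001]
contact_force: [0.3, -0.1, -1.4]
opening: 0.656
[ 0.04  0.92 -0.63  1.4   0.58  1.    0.66]
label [263, 260, 117, 98, 11106] [[263.0, 260.0], [379.0, 260.0], [379.0, 357.0], [263.0, 357.0]] [[-0.0165, -0.0279], [0.0181, -0.0279], [0.0193, 0.0046], [-0.0177, 0.0046]]
label [268, 402, 106, 3, 317] [[268.0, 402.0], [373.0, 402.0], [373.0, 404.0], [268.0, 404.0]] [[-0.0167, 0.0213], [0.0179, 0.0213], [0.018, 0.0221], [-0.0167, 0.0221]]
tin [213, 200, 221, 158, 16388] [[213.0, 200.0], [433.0, 200.0], [433.0, 357.0], [213.0, 357.0]] [[-0.0302, -0.046], [0.0329, -0.046], [0.0365, 0.0046], [-0.0336, 0.0046]]
tin [241, 402, 161, 27, 3841] [[241.0, 402.0], [401.0, 402.0], [401.0, 428.0], [241.0, 428.0]] [[-0.0256, 0.0213], [0.0272, 0.0213], [0.0277, 0.0315], [-0.0261, 0.0315]]
tin [200, 409, 16, 41, 522] [[200.0, 449.0], [200.0, 409.0], [215.0, 409.0], [215.0, 449.0]] [[-0.0406, 0.0401], [-0.0393, 0.024], [-0.0343, 0.024], [-0.0355, 0.0401]]
```

```bash
python3 - <<'E'
from h import *
move([.4763,.0289,.17],down(1.7))
E
```

```text
turn [0.001, -0.005, 1.35] shift [-0.1419, -0.1767, 0.0022] rows>= 9.0
```

```bash
python3 -m pendant '[[[0,0,0.13],[-0.014,-0.018,0],0.5],[[0,0,0.26],[-0.028,-0.036,0],0.5],[[0,0,0.39],[-0.045,-0.056,0],0.5],[[0,0,0.52],[-0.062,-0.078,0],0.5],[[0,0,0.65],[-0.08,-0.1,0],0.5],[[0,0,0.78],[-0.098,-0.122,0],0.5],[[0,0,0.91],[-0.115,-0.143,0],0.5],[[0,0,1.04],[-0.13,-0.162,0],0.5],[[0,0,1.17],[-0.142,-0.177,0],0.5],[[0,0,1.3],[-0.142,-0.177,0],0.5]]'; python3 -m pendant '[[[0,0,0],[0,0,0],0.5],[[0,0,0],[0,0,0],0.5]]'; python3 - <<'E'
from h import *
move([.4763,.0289,.12],down(1.7)); print(r.get_state()["q"].round(2))
E
```

```text
clock: 19.15
tool_pos: [0.4707, 0.026, 0.1695]
eef_rot: [0.999, 0.036, -0.003, 0.001]
contact_force: [-0.4, 0.6, -0.7]
opening: 0.656
clock: 19.35
tool_pos: [0.475, 0.0286, 0.1702]
eef_rot: [0.999, 0.042, -0.0, -0.001]
contact_force: [-0.5, -0.4, -0.8]
opening: 0.654
turn [-0.001, 0.0, 0.054] shift [0.0013, -0.0002, 0.0502] rows>= 1.0
[ 0.    0.63 -0.25  2.08  0.33  0.46 -0.41]
```

```bash
python3 -m pendant '[[[0,0,0.054],[0.001,0,0.02],0.5],[[0,0,0.054],[0.001,0,0.04],0.5],[[0,0,0.054],[0.001,0,0.05],0.5],[[0,0,0.054],[0.001,0,0.05],0.5],[[0,0,0.054],[0.001,0,0.05],0.5],[[0,0,0.054],[0.001,0,0.05],0.5]]'; python3 - <<'E'
from h import *
move([.4763,.0289,.085],down(1.7))
s,st=grab("wrist","w11")
# end strip / walls visible? camera on +y side: rim of box y+ wall at z=.072 and tin label
H=hsv(s);wh=(H[...,1]<60)&(H[...,2]>120)
for S,b in blobs(wh,150):
    p=np.argwhere(b)[:,::-1].astype(np.float32);P=cv2.boxPoints(cv2.minAreaRect(p));print(S,P.round(0).tolist())
E
```

```text
clock: 19.95
tool_pos: [0.4768, 0.0286, 0.1214]
eef_rot: [1.0, 0.013, 0.001, -0.001]
contact_force: [0.6, -0.4, -2.0]
opening: 0.655
turn [-0.002, -0.002, -0.003] shift [-0.0006, -0.0003, 0.0364] rows>= 0.7
[146, 154, 95, 56, 703] [[127.0, 166.0], [215.0, 114.0], [241.0, 157.0], [152.0, 209.0]]
[251, 154, 131, 6, 654] [[251.0, 154.0], [381.0, 154.0], [381.0, 159.0], [251.0, 159.0]]
[392, 154, 94, 47, 458] [[391.0, 157.0], [410.0, 119.0], [499.0, 162.0], [481.0, 200.0]]
[234, 161, 165, 50, 2969] [[234.0, 162.0], [398.0, 159.0], [399.0, 207.0], [235.0, 210.0]]
[262, 260, 118, 98, 11101] [[262.0, 357.0], [262.0, 260.0], [379.0, 260.0], [379.0, 357.0]]
[268, 402, 106, 4, 374] [[268.0, 402.0], [373.0, 402.0], [373.0, 405.0], [268.0, 405.0]]
[224, 409, 14, 41, 463] [[223.0, 409.0], [235.0, 409.0], [237.0, 449.0], [225.0, 450.0]]
[400, 408, 14, 42, 477] [[399.0, 449.0], [402.0, 408.0], [414.0, 408.0], [411.0, 450.0]]
```

```bash
python3 - <<'E'
from h import *
s,st=pickle.load(open("w11.pkl","rb"));Rt=Ro.from_quat(st["eef_rot"]).as_matrix()
f=lambda n,px,z:print(n,((onz(s,px,z,st)-st["tool_pos"])@Rt)[:,:2].round(4).tolist())
f("strip out z.062",[[234,162],[398,160]],.062);f("strip in z.052",[[235,210],[399,208]],.052)
f("foot strips",[[231,420],[407,420]],.062)
f("label",[[262,260],[379,260],[373,405],[268,405]],st["tool_pos"][2]+.015)
E
```

```text
strip out z.062 [[-0.0391, -0.0515], [0.037, -0.0524]]
strip in z.052 [[-0.042, -0.0268], [0.0404, -0.0277]]
foot strips [[-0.0486, 0.0895], [0.0489, 0.0897]]
label [[-0.0169, -0.0282], [0.0191, -0.0282], [0.019, 0.0238], [-0.0168, 0.0238]]
```

```bash
python3 -m pendant '[[[0,0,0],[-0.0015,0,0.01],0.5],[[0,0,0],[-0.0015,0,0.02],0.5],[[0,0,0],[-0.0015,0,0.03],0.5],[[0,0,0],[-0.0015,0,0.036],0.5],[[0,0,0],[-0.0015,0,0.036],0.5]]'; python3 -m pendant '[[[0,0,0],[0,0,0.002],0.5],[[0,0,0],[0,0,0.004],0.5],[[0,0,0],[0,0,0.005],0.5],[[0,0,0],[0,0,0.005],0.5]]';  python3 -m pendant '[[[0,0,0],[0,0,0.001],0.5],[[0,0,0],[0,0,0.002],0.5],[[0,0,0],[0,0,0.003],0.5],[[0,0,0],[0,0,0.003],0.5]]'
```

```text
clock: 20.5
tool_pos: [0.4744, 0.0285, 0.0839]
eef_rot: [1.0, 0.013, -0.0, -0.0]
contact_force: [-0.0, 0.6, -0.9]
opening: 0.654
clock: 20.9
tool_pos: [0.4749, 0.0285, 0.0798]
eef_rot: [1.0, 0.013, 0.001, -0.001]
contact_force: [0.7, 0.2, -2.0]
opening: 0.654
clock: 21.3
tool_pos: [0.4748, 0.0285, 0.0767]
eef_rot: [1.0, 0.013, 0.0, -0.001]
contact_force: [0.5, 0.0, -0.7]
opening: 0.653
```

```bash
python3 -m pendant '[[[0,0,0],[0,0,0.001],0.5],[[0,0,0],[0,0,0.002],0.5],[[0,0,0],[0,0,0.002],0.5]]'; python3 -m pendant '[[[0,0,0],[0,0,0.001],0.5],[[0,0,0],[0,0,0.002],0.5],[[0,0,0],[0,0,0.002],0.5]]'
```

```text
clock: 21.6
tool_pos: [0.4748, 0.0285, 0.0747]
eef_rot: [1.0, 0.013, 0.0, -0.001]
contact_force: [0.1, 0.2, -0.4]
opening: 0.657
clock: 21.9
tool_pos: [0.4748, 0.0285, 0.0744]
eef_rot: [1.0, 0.013, 0.001, -0.0]
contact_force: [-1.9, 0.3, 18.0]
opening: 0.656
```

```bash
python3 -m pendant '[[[0,0,0],[0,0,-0.0015],0.5],[[0,0,0],[0,0,-0.0015],0.5],[[0,0,0],[0,0,-0.0015],0.77],[[0,0,0],[0,0,-0.0015],0.77],[[0,0,0],[0,0,-0.0015],0.77],[[0,0,0],[0,0,-0.02],0.77],[[0,0,0],[0,0,-0.05],0.77],[[0,0,0],[0,0,-0.09],0.77],[[0,0,0],[0,0,-0.13],0.77],[[0,0,0],[0.0,0,-0.13],0.77]]'; python3 -m pendant '[[[0,0,0],[-0.01,-0.04,0],0.77],[[0,0,0],[-0.02,-0.08,0],0.77],[[0,0,0],[-0.02,-0.08,0],0.77],[[0,0,0],[-0.02,-0.08,0],0.77],[[0,0,0],[-0.02,-0.08,0],0.77]]'; python3 - <<'E'
from h import *
s,st=grab("wrist","w12");H=hsv(s);print(st["tool_pos"])
a=np.radians(1.7);Rb=np.array([[np.cos(a),-np.sin(a)],[np.sin(a),np.cos(a)]]);c=np.array([.4777,-.0198])
wh=(H[...,1]<60)&(H[...,2]>110)
cop=((H[...,0]<14)|(H[...,0]>170))&(H[...,1]>90)
gr=(H[...,0]>55)&(H[...,0]<95)&(H[...,1]>70)
for n_,m,z in(("white",wh,.09),("copper",cop,.09),("green",gr,.072)):
  for S,b in blobs(m,250):
    p=np.argwhere(b)[:,::-1].astype(np.float32);P=cv2.boxPoints(cv2.minAreaRect(p));X=(onz(s,P,z,st)[:,:2]-c)@Rb
    print(n_,S,"boxframe c",X.mean(0).round(4).tolist(),"ext",np.ptp(X,0).round(4).tolist(),"ang",round(yaw(X[0],X[1]),1))
E
```

```text
clock: 22.9
tool_pos: [0.4774, 0.0287, 0.2068]
eef_rot: [1.0, 0.013, 0.005, -0.001]
contact_force: [0.2, 0.7, -1.1]
opening: 0.77
clock: 23.4
tool_pos: [0.4526, 0.1065, 0.2023]
eef_rot: [1.0, 0.012, -0.0, 0.0]
contact_force: [-0.6, -1.2, -0.8]
opening: 0.769
[0.45255813 0.10645486 0.20226045]
white [354, 0, 201, 70, 6851] boxframe c [0.0532, 0.2419] ext [0.1121, 0.0349] ang -0.1
white [295, 264, 110, 36, 1333] boxframe c [-0.0021, 0.0985] ext [0.0701, 0.0235] ang 0.3
white [325, 313, 56, 45, 2463] boxframe c [0.0003, 0.0607] ext [0.0369, 0.0324] ang -0.3
copper [309, 277, 87, 81, 4285] boxframe c [-0.0002, 0.0731] ext [0.0576, 0.0574] ang 89.3
copper [273, 403, 158, 24, 2902] boxframe c [0.0005, -0.0009] ext [0.1109, 0.0196] ang -0.3
green [216, 246, 270, 112, 12279] boxframe c [0.0006, 0.0738] ext [0.1935, 0.0865] ang 1.1
green [227, 402, 49, 48, 1726] boxframe c [-0.074, -0.0248] ext [0.0385, 0.0424] ang -0.2
green [429, 402, 40, 48, 1361] boxframe c [0.0756, -0.0256] ext [0.0329, 0.0425] ang 93.7
```

```bash
python3 -c "
from plant import r
print(r.finish_job(), r.get_state()['clock'])"
```

```text
the job is handed in; nothing more can be done
the job is handed in; nothing more can be done
```

The gift box is packed and handed in, at about 23.5 s of the 69 s allowed. I laid the blue bottle from the stand's -y side in the free cavity and set the divider tray on the foam. I then placed the copper tin in the tray's pocket. Each was set down, with the contact force rising, before I released it.

- **Bottle:** it touched the cavity floor with the tool at 0.0227 m, as expected. The wrist picture showed it flat, about 1 mm along from the cavity centre.
- **Tray:** it came to rest with the tool at 0.0732 m, against 0.0733 m expected. Afterwards the picture showed it level and square in the box.
- **Tin:** it touched down at 0.0745 m, against about 0.0749 m expected. The last wrist picture, measured but not viewed, put its label within about 1 mm of the pocket centre. The tin was square to within 1 degree.
- **Where measurements disagreed:**
  - The top and wrist cameras differed by about 2 mm on the box position, so I used the average.
  - Estimates of the bottle's place along its axis on the stand spread from 9.6 to 14.7 mm, which I settled with an in-hand measurement.
- **Not checked:** I did not measure the green bottle, orange bottle, jar or egg carton again at the end. No contact forces suggested they had been touched. The last picture I tried to view was refused by the 12-picture limit.

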